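# Unclamp a hinged rail and show it to the inspection camera

## Task

Take the T-key from its holder, use it to turn the jig's clamp screw anticlockwise until the tab is fully off the wooden rail, and stand the key back in its holder. Then lift the rail out of the jig and hold it in the air 16 cm in front of the inspection camera's lens, centred and the right way up, with its hinge face square to the tilted lens; finish still holding it there, still. Do not bump the camera or shift the other things on the table.

Things in the scene. Friction and masses are not known exactly. Their poses are not given: they have to be found in the camera images.
- rail_center (a point): Centre (half-way up) of the dark wooden rail standing on edge in the jig, lowest edge 30 mm above the table. 190 mm long (its y), 12 mm thick (its x), 40 mm high (z, up) over the crowned middle 84 mm, 26 mm high towards the ends; about 90 g. Its two black hinges are on its +x face at the lower edge, 45 mm either side of the middle, at most 6 mm proud of it.
- rail_end (a point): Middle of the rail's +y end, the end nearer the clamp: 95 mm from rail_center along the rail's +y. Axes as the rail's.
- screw_top (a point): Top centre of the jig's captive clamp screw, 80 mm above the table, on its vertical turning axis. Its head is an upright bar 26 mm long along this point's x, 6 mm thick (y), 12 mm high, on a disc 28 mm across. Under the disc a steel tab, 16 mm wide, reaches 54 mm along this point's +x, over the rail's end when the clamp joint is 0. The axes turn with the screw.
- clamp (a joint): Turn of the clamp screw with its tab, rad: 0 = tab square across the rail, locking it in; grows anticlockwise seen from above; stop at 1.65. Starts at 0 to 0.2; from 1.2 on the tab is fully off the rail. Steady friction of about 0.08 N m; it stays where left.
- key_handle (a point): Centre of the handle of the T-key standing in its holder: black bar 75 mm long (its x), 18 mm wide (y), 26 mm high, centre 98 mm above the key's foot. Below it a 12 mm shank and at the foot a fork: two jaws 22 mm long (x), 5 mm thick, with a slot between them 11 mm wide, 16 mm deep, open below and at both ends, parallel to the handle; it goes over the screw's bar. 130 g.
- key_tip (a point): Foot of the key: on its axis at the very end of the fork, 98 mm below key_handle. Axes as the key's.
- holder_floor (a point): Centre of the floor of the key holder's square pocket, 13 mm above the table: pocket 30 x 30 mm, walls 5 mm, rim 44 mm above the table, on an 80 mm square base; fixed. The fork (22 x 21 mm) stands in it with the key's x along the holder's x.
- lens (a point): Centre of the inspection camera's lens. The grey camera head (52 mm wide, 44 mm high) looks along this point's -x, 0.35 rad (20 deg) downward towards the robot; y is level, z up and leaning to the robot. Its height on the column differs from start to start. Lens tube 36 mm across; column 22 mm thick, about 85 mm behind the lens.
- view (a point): The viewing point in the air: 160 mm straight in front of the lens on its axis. Axes as the lens's. When the rail is properly presented its centre is here and its x, y, z lie along this point's x, y, z (hinge face to the lens, leaning 20 deg with its top towards the robot).
- rail: The rail in the jig as a body (see rail_center). Origin: middle of its lower edge.
- key: The T-key as a body. Origin: its foot, as key_tip.
- jig: The fixed plywood jig: base plate 130 x 240 mm, 12 mm thick; grey slotted end blocks, 48 mm high, hold the rail's ends loosely; the rail's middle 120 mm is free on both sides. Once the tab is off it the rail lifts straight up. Origin: on the table under the rail's middle; x across the rail, y along it. The clamp screw stands at x -45, y +78 mm.
- camera_stand: The inspection camera's fixed stand with the camera. Origin: centre of its foot, on the table.
- screw_cup: Bystander: small open red cup for screws, 56 mm across, 36 mm high, stands between holder and camera. Origin: centre of its underside.
- spare_rail: Bystander: a second, identical wooden rail (190 x 40 x 12 mm) lying flat on the table, not in the jig. Origin on the table at one long edge's middle.
- hinge_box: Bystander: open cardboard box of hinges, 110 x 130 mm, 70 mm high. Origin: centre of its underside.
- hinge_tray: Bystander: low cardboard tray of hinges, 230 x 85 mm, 35 mm high. Origin: centre of its underside.
- drill: Bystander: cordless drill lying on its side, about 220 x 190 mm, 60 mm high. Origin: on the table under the motor housing.
- tape: Bystander: tape measure, 65 x 35 mm, 60 mm high. Origin: centre of its underside.
Mind the look-alikes: they are no part of the job. What is shaped like the rail but red is not meant.

How it is judged:
On the way, in this order (a step that is already met when the one before it is completed fails the run):
1. the key is on the screw and turning it, the rail still in the jig (contact force between key and jig above 0.2 N and value of joint clamp between 0.5 and 1.15 rad and distance between key_tip and screw_top below 0.025 m and distance of rail_center from where it was at the start of the episode below 0.02 m), for 0.03 s.
2. the clamp tab is fully off the rail (value of joint clamp above 1.2 rad), for 0.1 s.
3. the key is back upright in its holder, let go (horizontal distance between key_tip and holder_floor below 0.01 m and z of key_tip in the frame of holder_floor below 0.008 m and angle between key_handle's own z axis and vertical below 0.2 rad and contact force between the fingers and key below 0.1 N), for 0.2 s.
4. the rail is lifted clear of the jig (height (world z) of rail_center above 0.09 m and contact force between the fingers and rail above 0.5 N), for 0.1 s.
At the end, for the whole second after the job is handed in: Rail held still in the air by the fingers alone, centre within 25 mm of the viewing point, hinge face to the lens and square within 0.2 rad, right way up; tab open 1.2 rad or more; key upright in its holder (10 mm, 0.2 rad), let go; no bystander moved over 30 mm (all of step 3 and distance between rail_center and view below 0.025 m and angle between the x axis of rail_center and the x axis of view, either way round below 0.2 rad and angle between the y axis of rail_center and the y axis of view, either way round below 0.2 rad and y of rail_end in the frame of view above 0.05 m and angle between rail_center's own z axis and vertical below 0.7 rad and height (world z) of rail_center above 0.15 m and contact force between the fingers and rail above 0.5 N and linear speed of rail below 0.03 m/s and contact force between rail and camera_stand below 0.1 N and contact force between rail and jig below 0.1 N and value of joint clamp above 1.2 rad and distance of each of screw_cup, spare_rail, hinge_box, hinge_tray, drill, tape from where it was at the start of the episode below 0.03 m); the arm keeps its last pose, push and grip.
It fails at once if the rail was pulled out before the tab was off it (distance of rail_center from where it was at the start of the episode above 0.03 m and value of joint clamp below 0.9 rad).
It fails at once if the camera was bumped (contact force between any of the arm, the fingers, rail, key and camera_stand above 2 N).
It fails at once if another thing on the table was shifted by over 30 mm (distance of any of screw_cup, spare_rail, hinge_box, hinge_tray, drill, tape from where it was at the start of the episode above 0.03 m).
It also fails if it takes over 64 s, if anything falls off the work surface, if the arm or the gripper's body presses on something with over 40 N, if the wrist force passes 120 N, or if a joint passes its speed limit or range.

## Robot

A 6-joint arm with a two-finger parallel gripper is mounted at the origin on the work surface. World frame = base frame: x ahead of the robot, y to its left, z up, the work surface at z = 0. Lengths are in m, angles in rad, forces in N, time in s.
With the tool pointing down it reaches from about 0.3 to 0.775 m from the base axis. Payload 14.6 kg.
Tool frame: the origin (TCP) lies midway between the tips of the shut fingers; the grasp point (between the pads) lies 19 mm behind it; z points along the fingers, y is the line along which they close (so a half turn about z gives the same grasp; the last joint's range is limited). The gripper opens to 94 mm and grips with 3 to 60 N. Pads are 16 mm wide; open, the fingers measure 119 mm over their backs; the gripper's body (75 mm by 177 mm) begins 78 mm behind the grasp point.
Start: joints at [-1.333, 0.3, 1.521, -0, 1.321, -0.067], TCP at [0.165, -0.525, 0.17] pointing down, gripper open.
Joint ranges: [-3.03, 3.03], [-0.79, 2.21], [0.23, 2.52], [-1.04, 4.18], [0, 3.07], [-2.55, 2.55]. Speed limits (rad/s): [2.22, 2.22, 2.57, 3.14, 3.14, 3.14].

## Interface

Orientations are given as a unit quaternion [x, y, z, w].
In Python, from bench import r gives the robot as it stands. The module is installed in compiled form; this text tells all that it offers.
- The arm moves only by the tool drive_tool, never from a script. Its argument "motion" is text: rows parted by semicolons, each of 6 numbers parted by spaces: the shift along the tool's x, y, z scaled (see below), then the turn, a rotation vector about the tool's x, y, z scaled (see below). A call has 1 to 8 rows; each row is the pose to reach, as a shift and turn from the pose commanded when the call began, along the tool's axes at that moment, turning the shorter way round; what a row does not reach only later rows make up. The controller multiplies each number of a shift by 25 cm and each number of a turn by pi rad. A row lasts 1/8 s, in which the tool goes at most 62.5 mm and 10.7 degrees, less where a joint would pass 70% of its speed; a pose out of reach is approached as far as the arm can. A call with a number of a shift or a turn outside -1 to 1 is refused whole. A call with a gripper value outside its range is refused whole. "grip" is the opening, from -1 (shut) to 1 (fully open), so that 0 is half open, set as the call begins (left out, the last holds). The fingers move at their own pace and stop on an object; the grip force is fixed at half the most. Time passes only in rows, so rows that repeat a pose let the fingers close. It gives the time, the measured TCP pose, the force, the opening and the grip force at its end, in the units of the state.
- r.get_state(): the state, without advancing time (a new reading comes with each control period).
- r.grab_frame(name): name is "scene" or "top"; returns the picture (480x640x3 uint8, red, green, blue); there is no depth.
- r.camera_model(name): a dict with "fx", "fy", "cx", "cy" (pixels), "extrinsics" (4x4, takes a point from camera to world coordinates). Camera axes: x right, y up, looking along -z (the intrinsics and any distortion apply to the point x, -y, -z); pixel columns grow to the right and rows downward; lengths in m; the calibration is good to about 2 mm. A picture is of the moment at which its call begins. camera_model takes no time and is no camera call.
- r.sign_off(): hands the job in; it is judged then, once.
The state is a dict: "time": time; "joint_positions": joint angles; "joint_vel": joint speeds; "tau": joint torques, N m; "position": TCP position; "eef_rot": TCP orientation; "ft_force": force on the tool from outside, world axes, zero at the start; "wrist_torque": the same for the moment, N m; "finger_gap": finger opening in m; "grip_force": force on a finger pad.
Only numpy, scipy, OpenCV 4.12 (cv2) and the standard library are available. Lean on these libraries where they do the work, as an engineer would, in place of code of your own. Each camera call takes 0.05 s, during which the arm holds its last target. There are 200 camera calls.

## Working session

There is one attempt and no reset: what is moved stays moved. The work goes in short steps, Python scripts to look and compute and a tool call to move; the robot and the scene stay as the last step left them, time stands still between calls to the robot, and variables do not carry over. Pictures are saved under pics/ and viewed, at most 10 in all, crops included, and the job is handed in when it is done.

Besides the shell and the picture viewer there is one more tool, called after "Call:" as name(argument=value, ...) on one line, values as JSON. drive_tool: Moves the arm, as the interface text tells. Its arguments: {"type":"object","properties":{"motion":{"type":"string"},"grip":{"type":"number"}},"required":["motion"]}

```bash
mkdir -p pics; python3 - <<'E'
from bench import r
import cv2,numpy as np
for n in("scene","top"):
    f=r.grab_frame(n); cv2.imwrite(f"pics/{n}0.png",f[:,:,::-1])
    m=r.camera_model(n); print(n,{k:(np.round(v,4).tolist()) for k,v in m.items()})
s=r.get_state();print(s)
E
```

```text
scene {'fx': 447.1942, 'fy': 447.1942, 'cx': 309.0149, 'cy': 242.3524, 'extrinsics': [[-0.5862, -0.6412, 0.4952, 1.1779], [0.8101, -0.4578, 0.3663, 0.4538], [-0.0082, 0.6159, 0.7878, 1.1629], [0.0, 0.0, 0.0, 1.0]]}
top {'fx': 446.321, 'fy': 446.321, 'cx': 320.518, 'cy': 232.4974, 'extrinsics': [[-0.0268, 0.9974, -0.0672, 0.4463], [-0.9996, -0.0272, -0.004, -0.0175], [-0.0058, 0.067, 0.9977, 1.3288], [0.0, 0.0, 0.0, 1.0]]}
{'time': 0.1, 'joint_positions': array([-1.33262438e+00,  3.00454382e-01,  1.52150894e+00, -3.18955964e-05,
        1.32071222e+00, -6.65930559e-02]), 'joint_vel': array([ 0.00147598, -0.00085316, -0.00288868, -0.00072618,  0.00031884,
        0.00080749]), 'tau': array([ 4.36982969e-03, -5.32633102e+01, -3.53280187e+01,  7.10854121e-02,
        2.34783569e-02, -7.55443648e-05]), 'position': array([ 0.16496491, -0.52439004,  0.16992604]), 'eef_rot': array([ 9.88411490e-01,  1.51797341e-01, -6.17859215e-05, -5.38128593e-04]), 'ft_force': array([-1.44376194, -0.99964306,  0.16913158]), 'wrist_torque': array([-0.03201329,  0.03411969,  0.01230679]), 'grip_force': 0.0, 'finger_gap': 0.09403415430298255}
```

View pics/scene0.png

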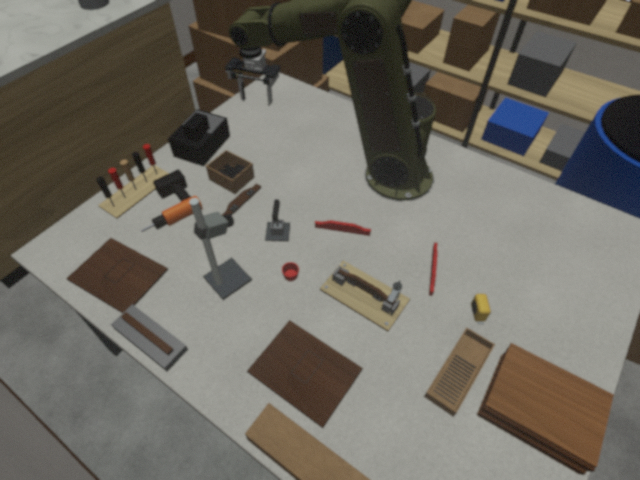

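View pics/top0.png

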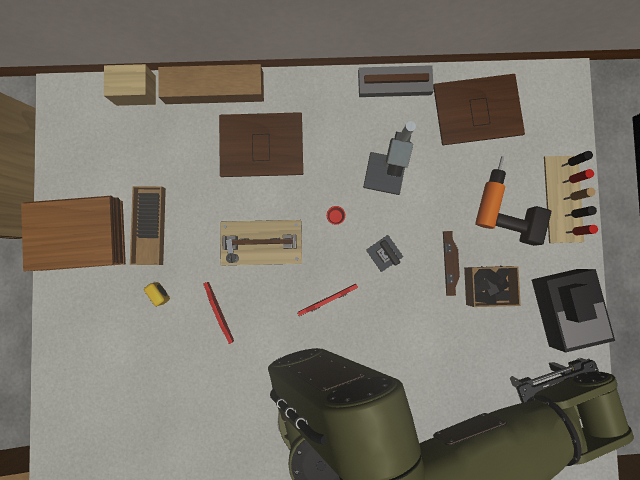

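The scene view shows the key at (277,228), the camera head at (212,225) and the jig at (365,293). In the top view the jig is at (261,242), the holder at (384,253), the cup at (336,215) and the camera head at (400,150). Next I'll view enlarged crops.

```bash
cat > h.py <<'E'
import cv2,numpy as np
def crop(im,x0,y0,w,h,k):
    c=cv2.resize(im[y0:y0+h,x0:x0+w],None,fx=k,fy=k,interpolation=cv2.INTER_CUBIC)
    for i in range(0,w):
        if (x0+i)%10==0: cv2.line(c,(i*k,0),(i*k,8),(0,255,0),1);cv2.putText(c,str(x0+i),(i*k+1,18),0,.35,(0,255,0),1)
    for i in range(0,h):
        if (y0+i)%10==0: cv2.line(c,(0,i*k),(8,i*k),(0,255,0),1);cv2.putText(c,str(y0+i),(9,i*k+4),0,.35,(0,255,0),1)
    return c
def ray(r,n,u,v):
    m=r.camera_model(n);E=np.array(m["extrinsics"])
    d=E[:3,:3]@np.array([(u-m["cx"])/m["fx"],-(v-m["cy"])/m["fy"],-1]);return E[:3,3],d
def atz(r,n,u,v,z):
    o,d=ray(r,n,u,v);return o+d*(z-o[2])/d[2]
def tri(r,a,b):
    o,d=ray(r,"scene",*a);p,e=ray(r,"top",*b)
    t=np.linalg.lstsq(np.c_[d,-e],p-o,rcond=None)[0]
    A=o+t[0]*d;B=p+t[1]*e;return (A+B)/2,np.linalg.norm(A-B)
def pix(r,n,P):
    m=r.camera_model(n);E=np.array(m["extrinsics"]);q=E[:3,:3].T@(np.array(P)-E[:3,3])
    return m["cx"]-m["fx"]*q[0]/q[2],m["cy"]+m["fy"]*q[1]/q[2]
E
python3 - <<'E'
from h import *
t=cv2.imread('pics/top0.png');s=cv2.imread('pics/scene0.png')
c=np.zeros((600,800,3),np.uint8)
def put(a,x,y): c[y:y+a.shape[0],x:x+a.shape[1]]=a
put(crop(t,216,218,90,50,5),0,0)          #450x250
put(crop(t,362,232,45,42,7),460,0)  #315x294
put(crop(t,360,118,60,80,4),460,300) #240x320
put(crop(s,315,255,100,75,4),0,260) #400x300
cv2.imwrite('pics/c1.png',c)
c=np.zeros((600,800,3),np.uint8)
put(crop(s,180,185,75,120,5),0,0)
put(crop(s,255,190,50,60,7),400,0)
cv2.imwrite('pics/c2.png',c)
E
```

```text
Traceback (most recent call last):
ValueError: could not broadcast input array from shape (320,240,3) into shape (300,240,3)
```

```bash
python3 - <<'E'
from h import *
t=cv2.imread('pics/top0.png');s=cv2.imread('pics/scene0.png')
c=np.zeros((600,800,3),np.uint8)
def put(a,x,y): c[y:y+a.shape[0],x:x+a.shape[1]]=a
put(crop(t,216,218,90,50,5),0,0)          #450x250
put(crop(t,362,232,45,42,7),460,0)  #315x294
put(crop(t,360,120,60,75,4),460,300) #240x320
put(crop(s,315,255,100,75,4),0,260) #400x300
cv2.imwrite('pics/c1.png',c)
c=np.zeros((600,800,3),np.uint8)
put(crop(s,180,185,75,120,5),0,0)
put(crop(s,255,190,50,60,7),400,0)
cv2.imwrite('pics/c2.png',c)
E
```

```text
(no output)
```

View pics/c1.png

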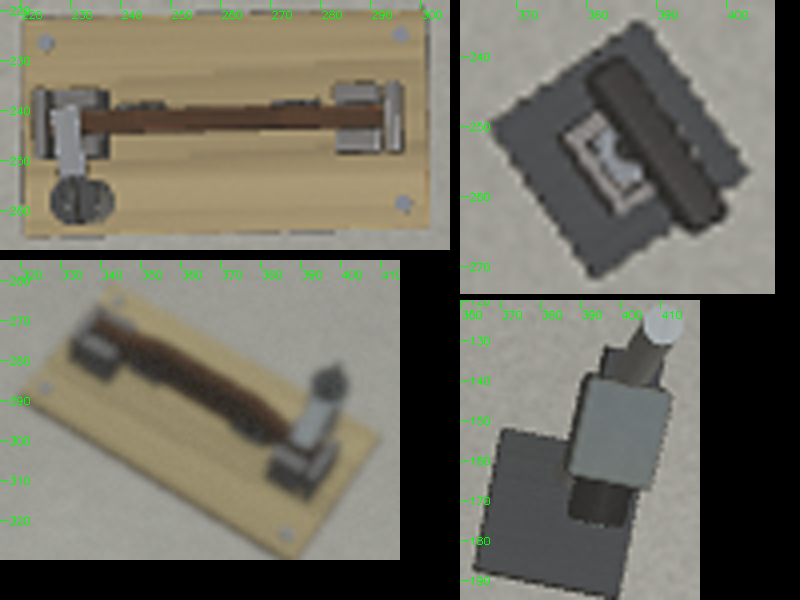

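View pics/c2.png

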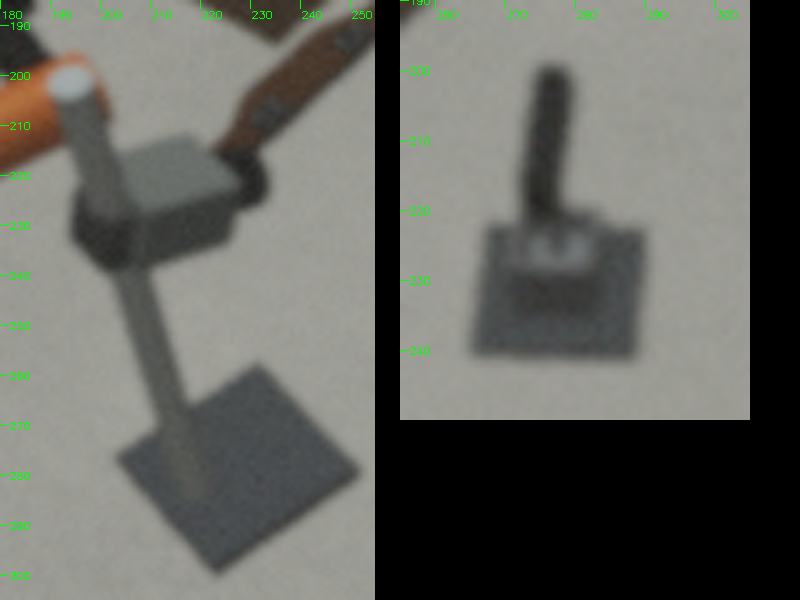

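```bash
python3 - <<'E'
from h import *
from bench import r
np.set_printoptions(precision=4,suppress=True)
T=lambda u,v,z:atz(r,'top',u,v,z)
A=lambda cx,cy:(216+cx/5,218+cy/5)
B=lambda cx,cy:(362+(cx-460)/7,232+cy/7)
C=lambda cx,cy:(360+(cx-460)/4,120+(cy-300)/4)
S=lambda cx,cy:(180+cx/5,185+cy/5)
K=lambda cx,cy:(255+(cx-400)/7,190+cy/7)
J=lambda cx,cy:(315+cx/4,255+(cy-260)/4)
j=[T(*A(*p),.012) for p in((22,15),(428,12),(430,233),(20,237))]
print('jig',np.mean(j,0),[a[:2] for a in j])
print('rail top',T(*A(80,122),.056),T(*A(207,118),.07),T(*A(383,116),.056))
print('screw',T(*A(82,201),.08),'bar',T(*A(83,178),.08),T(*A(81,224),.08),'tabend',T(*A(67,107),.066),'disc',T(*A(82,201),.068))
print('screw tri',tri(r,J(328,384),A(82,201)))
print('screw scene',atz(r,'scene',*J(328,384),.08))
h=[T(*B(*p),.008) for p in((640,20),(750,172),(595,277),(490,123))]
print('holder',np.mean(h,0),[a[:2] for a in h])
a,b=T(*B(608,72),.124),T(*B(708,217),.124)
print('handle',(a+b)/2,a,b,np.arctan2(*(a-b)[1::-1]))
print('handle tri',tri(r,K(550,75),B(608,72)))
f=[T(*C(*p),.01) for p in((500,428),(473,570),(618,600))]
print('foot',(f[0]+f[2])/2,f)
for n,s,t in(('F+y',(240,187),(568,472)),('F-y',(193,138),(650,490)),('R+y',(133,212),(585,373)),('coltop',(70,82),(663,322)),('lens',(250,182),(595,515))):
    print(n,*tri(r,S(*s),C(*t)))
E
```

```text
jig [0.5093 0.1645 0.012 ] [array([0.5772, 0.2837]), array([0.5724, 0.0429]), array([0.4417, 0.0448]), array([0.4459, 0.2865])]
rail top [0.5105 0.2412 0.056 ] [0.5101 0.1665 0.07  ] [0.5092 0.068  0.056 ]
screw [0.465  0.2358 0.08  ] bar [0.4779 0.2351 0.08  ] [0.4522 0.2366 0.08  ] tabend [0.5187 0.2465 0.066 ] disc [0.4652 0.2383 0.068 ]
screw tri (array([0.4648, 0.2416, 0.0564]), np.float64(0.0021888459032186926))
screw scene [0.4794 0.247  0.08  ]
holder [ 0.469 -0.2    0.008] [array([ 0.5228, -0.211 ]), array([ 0.4573, -0.2549]), array([ 0.415 , -0.1881]), array([ 0.4809, -0.1461])]
handle [ 0.4679 -0.1991  0.124 ] [ 0.4963 -0.1809  0.124 ] [ 0.4395 -0.2173  0.124 ] 0.5696783109646626
handle tri (array([ 0.4935, -0.172 ,  0.1874]), np.float64(0.0007246371268525458))
foot [ 0.7065 -0.2085  0.01  ] [array([ 0.7726, -0.1669,  0.01  ]), array([ 0.6659, -0.1431,  0.01  ]), array([ 0.6404, -0.2501,  0.01  ])]
F+y [ 0.6823 -0.1787  0.2626] 0.0008555268207079072
F-y [ 0.6697 -0.2272  0.259 ] 0.002170210690055062
R+y [ 0.7385 -0.1906  0.2874] 0.009011880886800236
coltop [ 0.7396 -0.2169  0.3699] 0.000486417865056693
lens [ 0.6607 -0.1981  0.2334] 0.0009721719795140356
```

The top crop puts the disc near (232,258) and the tab end near (229,239). The measured screw and the jig geometry disagree by 7 mm, so I'll take one more zoom of the clamp.

```bash
python3 - <<'E'
from h import *
t=cv2.imread('pics/top0.png')
c=crop(t,218,230,36,38,15)
from bench import r
for P,col in(((.466,.2434,.08),(0,0,255)),((.466,.2434,.012),(255,0,0))):
    u,v=pix(r,'top',P);print(u,v);cv2.circle(c,(int((u-218+.5)*15),int((v-230+.5)*15)),3,col,-1)
cv2.imwrite('pics/c3.png',c)
E
```

```text
229.69054752648867 257.9299382254634
234.50674848803732 258.16487419449857
```

View pics/c3.png

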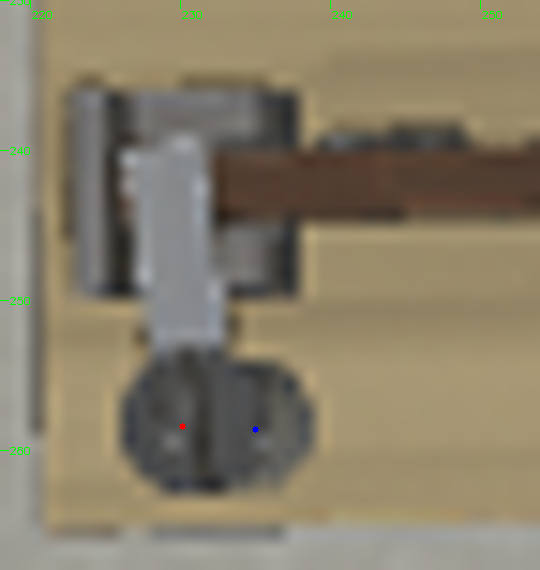

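The disc centre (~197 px in the crop) and the tab line agree with the jig geometry. That gives screw ≈ (0.466, 0.243), tab azimuth ≈ 0.065, clamp ≈ 0.08. Now I'll plan the approach to the key.

```bash
cat >> h.py <<'E'
from scipy.spatial.transform import Rotation as Ro
def tool(phi,tilt=0):
    c,s=np.cos(phi),np.sin(phi)
    return Ro.from_matrix(np.array([[c,s,0],[s,-c,0],[0,0,-1.]]))*Ro.from_rotvec([tilt,0,0])
def plan(r,*wps):
    np.set_printoptions(precision=4,suppress=True)
    s=r.get_state();p=s["position"];q=Ro.from_quat(s["eef_rot"])
    print("t",s["time"],"at",p,"q",s["joint_positions"],"F",s["ft_force"],"gap",s["finger_gap"])
    for P,R in wps:
        print(np.r_[q.inv().apply(np.array(P)-p)/.25,(q.inv()*R).as_rotvec()/np.pi])
E
python3 -c "
from h import *;from bench import r
plan(r,((.33,-.36,.26),tool(.45)),((.468,-.1995,.26),tool(.57)))"
```

```text
t 0.1 at [ 0.165  -0.5244  0.1699] q [-1.3326  0.3005  1.5215 -0.      1.3207 -0.0666] F [-1.4438 -0.9996  0.1691] gap 0.09403415430298255
[ 0.8271 -0.4296 -0.3598 -0.0003 -0.     -0.0462]
[ 1.5463 -0.8763 -0.3593 -0.0003 -0.0001 -0.0844]
```

Call:
drive_tool(motion="0 0 -0.24 0 0 0; 0.827 -0.43 -0.36 0 0 -0.046; 0.827 -0.43 -0.36 0 0 -0.046; 0.827 -0.43 -0.36 0 0 -0.046; 0.827 -0.43 -0.36 0 0 -0.046; 0.827 -0.43 -0.36 0 0 -0.046; 0.827 -0.43 -0.36 0 0 -0.046", grip=0)

```text
time: 0.98
position: [0.3297, -0.3602, 0.2601]
eef_rot: [0.975, 0.223, -0.0, -0.0]
ft_force: [-0.1, -0.3, 0.5]
finger_gap: 0.0468
grip_force: 0.0
```

```bash
python3 -c "
from h import *;from bench import r
plan(r,((.468,-.1995,.2),tool(.57)),((.468,-.1995,.092),tool(.57)))"
```

```text
t 0.975 at [ 0.3297 -0.3602  0.2601] q [-0.9045  0.105   1.5475 -0.0002  1.4896  0.2167] F [-0.0759 -0.3183  0.5363] gap 0.046808625922562484
[ 0.7777 -0.3385  0.2405 -0.0002  0.0001 -0.0383]
[ 0.7778 -0.3383  0.6725 -0.0002  0.0001 -0.0383]
```

Call:
drive_tool(motion="0.778 -0.339 0.24 0 0 -0.038; 0.778 -0.339 0.24 0 0 -0.038; 0.778 -0.339 0.24 0 0 -0.038; 0.778 -0.339 0.24 0 0 -0.038; 0.778 -0.339 0.46 0 0 -0.038; 0.778 -0.339 0.67 0 0 -0.038; 0.778 -0.339 0.67 0 0 -0.038; 0.778 -0.339 0.67 0 0 -0.038")

```text
time: 1.98
position: [0.469, -0.2004, 0.0949]
eef_rot: [0.96, 0.28, 0.001, 0.001]
ft_force: [-0.4, 1.1, 0.9]
finger_gap: 0.0469
grip_force: 0.0
```

Call:
drive_tool(motion="0 0 0 0 0 0; 0 0 0 0 0 0; 0 0 0 0 0 0; 0 0 0 0 0 0", grip=-1)

```text
time: 2.48
position: [0.4685, -0.1992, 0.0932]
eef_rot: [0.96, 0.281, 0.0, 0.0]
ft_force: [-0.4, -0.2, 0.7]
finger_gap: 0.0108
grip_force: 0.0
```

```bash
python3 - <<'E'
from h import *
from bench import r
plan(r,((.468,-.1995,.19),tool(.57)))
t=r.grab_frame('top')[:,:,::-1];s=r.grab_frame('scene')[:,:,::-1]
c=np.zeros((600,800,3),np.uint8)
a=crop(t,350,225,70,70,5);c[:350,:350]=a
a=crop(s,245,175,80,80,5);c[:400,360:760]=a
cv2.imwrite('pics/c4.png',c)
E
```

```text
t 2.475 at [ 0.4685 -0.1992  0.0932] q [-0.4741  0.2893  1.725   0.      1.127   0.528 ] F [-0.4021 -0.1558  0.7175] gap 0.010829291430967348
[-0.002  -0.     -0.3874  0.0001 -0.     -0.0004]
```

View pics/c4.png

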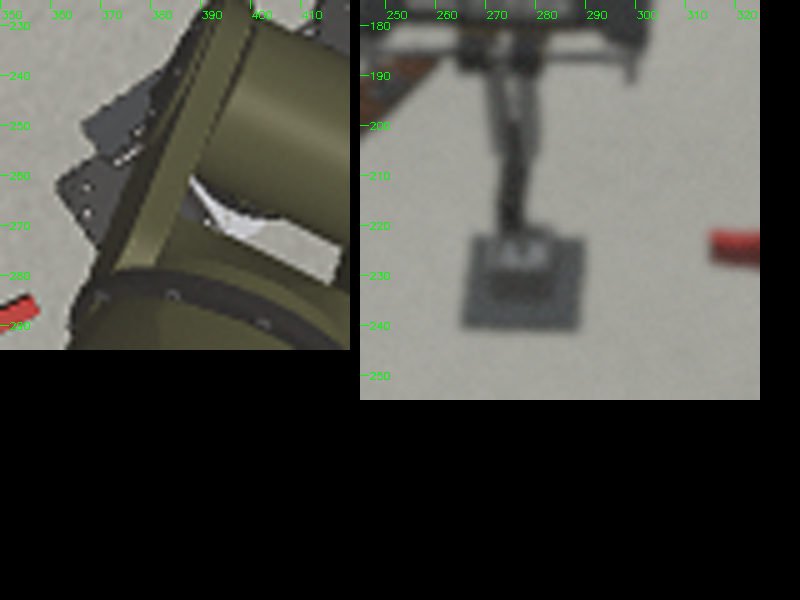

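The scene crop shows the fingers around the upper part of the handle at (275,200), but the gap is 10.8 mm with no force. I'll give it time and re-read.

Call:
drive_tool(motion="0 0 0 0 0 0; 0 0 0 0 0 0")

```text
time: 2.82
position: [0.4684, -0.1992, 0.0929]
eef_rot: [0.96, 0.281, -0.0, -0.0]
ft_force: [0.3, -0.5, -0.8]
finger_gap: 0.0005
grip_force: 0.0
```

```bash
python3 - <<'E'
from h import *
from bench import r
s0=cv2.imread('pics/scene0.png');s=r.grab_frame('scene')[:,:,::-1].copy()
for n,P in(('tcp',(.4684,-.1992,.093)),('hand',(.4684,-.1992,.111)),('floor',(.469,-.2,.013)),('baseC',(.469,-.2,.008)),('handfar',(.437,-.2195,.111)),('handnear',(.5,-.179,.111))):
    print(n,np.round(pix(r,'scene',P),1))
c=np.zeros((600,800,3),np.uint8)
c[:560,:400]=crop(s0,255,185,50,70,8);c[:560,400:]=crop(s,255,185,50,70,8)
cv2.imwrite('pics/c5.png',c)
E
```

```text
tcp [276.5 212.7]
hand [276.1 209. ]
floor [277.7 228.7]
baseC [277.8 229.7]
handfar [277.2 200.4]
handnear [274.9 217.9]
```

View pics/c5.png

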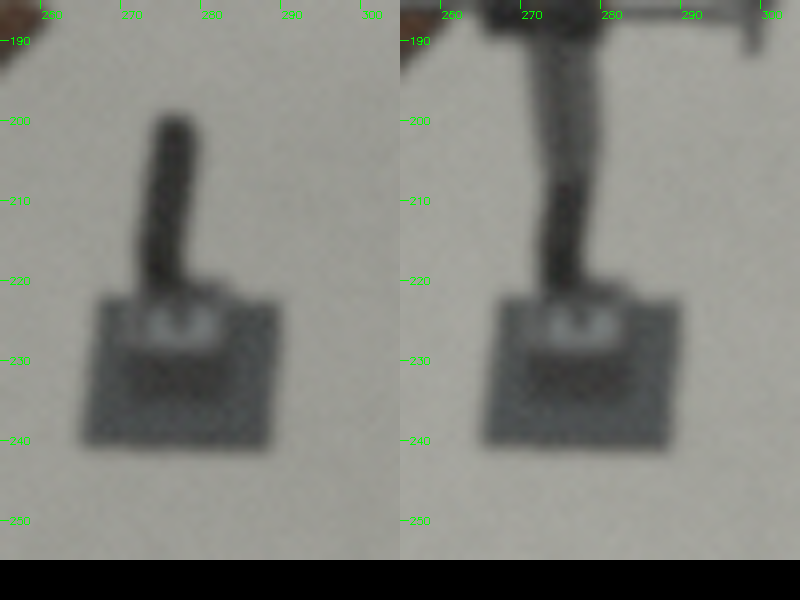

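```bash
python3 - <<'E'
from h import *
from bench import r
P=np.array([.165,-.5244,.17])
y=tool(.305).as_matrix()[:,1]
for s in(-.047,0,.047):
  for z in (0,.02,.04): print(s,z,np.round(pix(r,'scene',P+s*y+[0,0,z]),1),np.round(pix(r,'top',P+s*y+[0,0,z]),1))
s0=cv2.imread('pics/scene0.png');t=cv2.imread('pics/top0.png')
c=np.zeros((600,800,3),np.uint8)
c[:400,:480]=crop(s0,225,45,60,50+0,8) if 0 else crop(s0,225,60,60,50,8)
cv2.imwrite('pics/c6.png',c[:400,:480])
E
```

```text
-0.047 0 [269.  112.5] [508. 374.]
-0.047 0.02 [268.6 107.8] [511.3 376. ]
-0.047 0.04 [268.2 103. ] [514.8 378.1]
0 0 [257.1 110.1] [525.4 367.9]
0 0.02 [256.6 105.4] [529.  369.8]
0 0.04 [256.  100.6] [532.7 371.8]
0.047 0 [245.4 107.7] [542.7 361.8]
0.047 0.02 [244.7 103.1] [546.6 363.6]
0.047 0.04 [244.   98.3] [550.7 365.4]
```

View pics/c6.png

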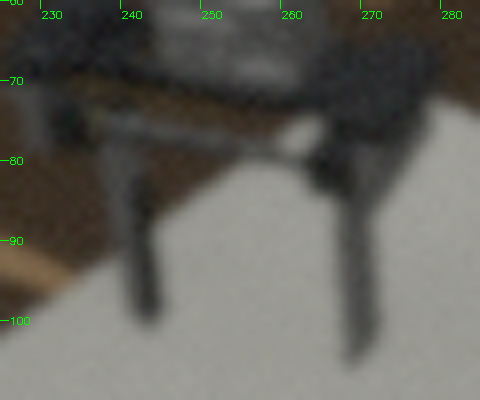

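The start picture shows the fingertips at (243,100) and (269,105), about 30 mm higher than the reported TCP would put them. The shut fingers also ended just above the handle, so the tips are about 28–30 mm above the reported TCP. I'll regrasp lower.

Call:
drive_tool(motion="0 0 0 0 0 0; 0 0 0 0 0 0; 0 0 0 0 0 0; 0 0 0 0 0 0; 0 0 0.05 0 0 0; 0 0 0.115 0 0 0; 0 0 0.115 0 0 0", grip=0)

```text
time: 3.75
position: [0.4675, -0.1988, 0.0623]
eef_rot: [0.96, 0.281, -0.001, -0.001]
ft_force: [-0.0, 0.0, 0.3]
finger_gap: 0.0469
grip_force: 0.0
```

Call:
drive_tool(motion="0 0 0 0 0 0; 0 0 0 0 0 0; 0 0 0 0 0 0; 0 0 0 0 0 0; 0 0 0 0 0 0", grip=-1)

```text
time: 4.38
position: [0.4686, -0.1995, 0.0645]
eef_rot: [0.96, 0.281, 0.0, 0.0]
ft_force: [1.6, -1.9, 1.6]
finger_gap: 0.0179
grip_force: 30.0
```

Gripped at 17.9 mm, the handle's width. From this, foot z = TCP z − 0.0515.

```bash
python3 -c "
from h import *;from bench import r
plan(r,((.468,-.1995,.2),tool(.57)),((.48,.02,.2),tool(.35)))"
```

```text
t 4.375 at [ 0.4686 -0.1995  0.0645] q [-0.4743  0.327   1.7502 -0.0002  1.0635  0.528 ] F [ 1.6183 -1.8526  1.5508] gap 0.017873033216728233
[-0.002  -0.0008 -0.5422  0.0003 -0.0001 -0.0004]
[ 0.5113 -0.7148 -0.5426  0.0002 -0.0001  0.0696]
```

Call:
drive_tool(motion="0 0 -0.2 0 0 0; 0 0 -0.4 0 0 0; 0 0 -0.54 0 0 0; 0.51 -0.715 -0.54 0 0 0.07; 0.51 -0.715 -0.54 0 0 0.07; 0.51 -0.715 -0.54 0 0 0.07; 0.51 -0.715 -0.54 0 0 0.07; 0.51 -0.715 -0.54 0 0 0.07")

```text
time: 5.38
position: [0.4792, 0.0221, 0.1991]
eef_rot: [0.985, 0.175, -0.0, -0.0]
ft_force: [0.4, -1.0, -1.0]
finger_gap: 0.0179
grip_force: 30.0
```

```bash
python3 -c "
from h import *;from bench import r
plan(r,((.466,.2434,.2),tool(.065)))"
```

```text
t 5.375 at [0.4792 0.0221 0.1991] q [-0.0304  0.12    1.671   0.0003  1.3512  1.1882] F [ 0.3504 -0.9984 -1.0188] gap 0.01789549987286456
[ 0.2556 -0.849  -0.0034 -0.0001  0.0002  0.0914]
```

Call:
drive_tool(motion="0.256 -0.849 0 0 0 0.091; 0.256 -0.849 0 0 0 0.091; 0.256 -0.849 0 0 0 0.091; 0.256 -0.849 0 0 0 0.091; 0.256 -0.849 0.12 0 0 0.091; 0.256 -0.849 0.22 0 0 0.091; 0.256 -0.849 0.22 0 0 0.091; 0.256 -0.849 0.22 0 0 0.091")

```text
time: 6.38
position: [0.4678, 0.241, 0.1453]
eef_rot: [1.0, 0.031, 0.001, -0.0]
ft_force: [0.1, 0.2, 0.3]
finger_gap: 0.0178
grip_force: 30.0
```

```bash
python3 - <<'E'
from h import *
from bench import r
plan(r,((.466,.2434,.12),tool(.065)))
s=r.grab_frame('scene')[:,:,::-1];t=r.grab_frame('top')[:,:,::-1]
for z in(.0875,.08): print(pix(r,'scene',(.466,.2434,z)),pix(r,'top',(.466,.2434,z)))
c=np.zeros((600,800,3),np.uint8)
c[:600,:400]=crop(s,370,235,40,60,10);c[:560,400:]=crop(t,205,225,50,70,8)
cv2.imwrite('pics/c7.png',c)
E
```

```text
t 6.375 at [0.4678 0.241  0.1453] q [0.4062 0.2686 1.6214 0.     1.2504 1.9148] F [0.1326 0.191  0.296 ] gap 0.01779730128553886
[-0.0067 -0.0099  0.1011 -0.0001 -0.0003 -0.0009]
(np.float64(398.5742893788911), np.float64(280.7246067828162)) (np.float64(229.12710181847405), np.float64(257.9024531465666))
(np.float64(398.18320298339887), np.float64(282.15832794960147)) (np.float64(229.69054752648867), np.float64(257.9299382254634))
```

View pics/c7.png

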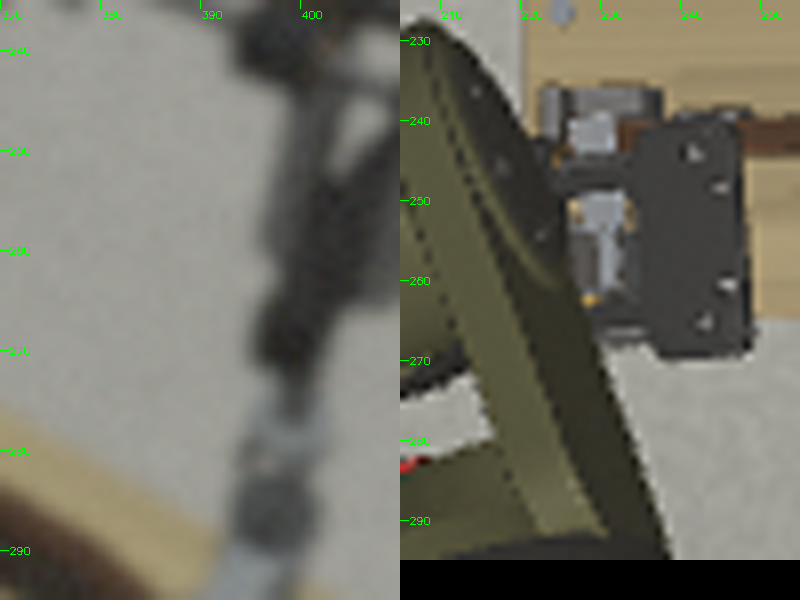

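The scene crop shows the fork at (398,279) directly above the disc at (397,285), so it's aligned. I'll lower it gently.

Call:
drive_tool(motion="-0.004 -0.005 0.03 0 0 0; -0.004 -0.005 0.05 0 0 0; -0.004 -0.005 0.07 0 0 0; -0.004 -0.005 0.08 0 0 0; -0.004 -0.005 0.08 0 0 0")

```text
time: 7.1
position: [0.466, 0.2425, 0.124]
eef_rot: [1.0, 0.031, -0.0, 0.0]
ft_force: [-0.6, 0.1, -1.2]
finger_gap: 0.0177
grip_force: 30.0
```

Call:
drive_tool(motion="0 0.003 0.01 0 0 0; 0 0.003 0.01 0 0 -0.05; 0 0.003 0.01 0 0 -0.1; 0 0.003 0.01 0 0 -0.15; 0 0.003 0.01 0 0 -0.2; 0 0.003 0.01 0 0 -0.25; 0 0.003 0.01 0 0 -0.3; 0 0.003 0.01 0 0 -0.35")

```text
time: 8.1
position: [0.4672, 0.2411, 0.1218]
eef_rot: [0.834, 0.551, 0.001, 0.001]
ft_force: [7.0, -5.2, -4.4]
finger_gap: 0.0178
grip_force: 30.1
```

Call:
drive_tool(motion="0 0 0 0 0 -0.05; 0 0 0 0 0 -0.1; 0 0 0 0 0 -0.15; 0 0 0 0 0 -0.18; 0 0 0 0 0 -0.18")

```text
time: 8.72
position: [0.4676, 0.2416, 0.122]
eef_rot: [0.649, 0.761, 0.001, 0.001]
ft_force: [7.0, -0.8, -2.5]
finger_gap: 0.0178
grip_force: 30.0
```

```bash
python3 - <<'E'
from h import *
from bench import r
s=r.get_state();print(s['wrist_torque'],s['ft_force'])
plan(r,((.466,.2434,.2),tool(1.70)))
E
```

```text
[-0.46248612 -2.0341623  -0.11442446] [ 7.0168964  -0.75033614 -2.54169732]
t 8.725 at [0.4676 0.2416 0.122 ] q [ 0.4081  0.2908  1.65   -0.0014  1.1977  0.2502] F [ 7.0169 -0.7503 -2.5417] gap 0.017847362505150188
[ 0.008  -0.0039 -0.3119  0.0011  0.0001  0.0093]
```

Call:
drive_tool(motion="0 0 0 0 0 0.03; 0 0 -0.08 0 0 0.03; 0 0 -0.3 0 0 0.03; 0 0 -0.3 0 0 0.03")

```text
time: 9.22
position: [0.4677, 0.2425, 0.2005]
eef_rot: [0.685, 0.729, 0.003, 0.001]
ft_force: [-0.4, 0.5, -1.8]
finger_gap: 0.0177
grip_force: 30.0
```

```bash
python3 -c "
from h import *;from bench import r
plan(r,((.48,.02,.2),tool(1.1)),((.469,-.2,.2),tool(.57)))"
```

```text
t 9.225 at [0.4677 0.2425 0.2005] q [0.4087 0.2208 1.5499 0.     1.3639 0.3459] F [-0.3828  0.4611 -1.8443] gap 0.01767862918421746
[-0.8912 -0.0067 -0.      0.0018 -0.0013  0.1699]
[-1.7667 -0.1059 -0.0028  0.0015 -0.0018  0.3386]
```

Call:
drive_tool(motion="-0.89 -0.007 0 0 0 0.17; -0.89 -0.007 0 0 0 0.17; -0.89 -0.007 0 0 0 0.17; -0.89 -0.007 0 0 0 0.17; -0.89 -0.007 0 0 0 0.17; -0.89 -0.007 0 0 0 0.17")

```text
time: 9.98
position: [0.4782, 0.02, 0.1962]
eef_rot: [0.853, 0.523, -0.0, -0.0]
ft_force: [-0.3, -0.1, -1.1]
finger_gap: 0.0176
grip_force: 30.0
```

```bash
python3 - <<'E'
from h import *
from bench import r
plan(r,((.4685,-.1995,.2),tool(.57)))
t=r.grab_frame('top')[:,:,::-1];cv2.imwrite('pics/top8.png',t)
P=np.array([.466,.2434,.064])
g=cv2.cvtColor(t,cv2.COLOR_BGR2HSV)
for a in np.arange(.0,1.7,.1):
    v=[]
    for d in(.025,.035,.045,.05):
        u=pix(r,'top',P+d*np.array([np.cos(a-.02),np.sin(a-.02),0]));v.append(tuple(int(x) for x in t[int(round(u[1])),int(round(u[0]))]))
    print(round(a,1),v)
E
```

```text
t 9.975 at [0.4782 0.02   0.1962] q [-0.0348  0.1196  1.6782  0.0001  1.3445  0.4364] F [-0.3062 -0.0843 -1.1473] gap 0.017614572350070194
[-0.8001  0.364  -0.0155 -0.0002  0.0001  0.1686]
0.0 [(58, 59, 59), (111, 113, 115), (49, 63, 82), (78, 85, 96)]
0.1 [(60, 61, 64), (111, 114, 116), (51, 65, 84), (75, 81, 91)]
0.2 [(47, 48, 49), (112, 114, 117), (52, 65, 84), (50, 63, 84)]
0.3 [(113, 149, 166), (115, 117, 118), (50, 64, 86), (50, 64, 84)]
0.4 [(114, 149, 167), (53, 58, 60), (49, 53, 57), (118, 119, 122)]
0.5 [(114, 149, 167), (56, 60, 62), (109, 109, 111), (109, 110, 111)]
0.6 [(106, 139, 154), (121, 122, 125), (67, 87, 95), (111, 147, 164)]
0.7 [(107, 139, 156), (115, 123, 129), (107, 143, 160), (101, 113, 118)]
0.8 [(102, 135, 150), (105, 132, 146), (103, 114, 119), (154, 162, 162)]
0.9 [(108, 143, 159), (109, 145, 162), (160, 167, 168), (152, 160, 161)]
1.0 [(109, 143, 160), (106, 140, 157), (152, 160, 161), (153, 161, 162)]
1.1 [(112, 150, 167), (97, 106, 111), (154, 162, 163), (155, 164, 164)]
1.2 [(148, 141, 137), (118, 127, 128), (154, 162, 163), (148, 156, 157)]
1.3 [(140, 138, 135), (153, 150, 145), (129, 138, 141), (152, 159, 160)]
1.4 [(143, 139, 137), (140, 137, 135), (140, 138, 135), (142, 140, 137)]
1.5 [(143, 139, 137), (141, 140, 137), (143, 141, 139), (144, 141, 139)]
1.6 [(143, 140, 138), (144, 140, 138), (141, 138, 135), (147, 142, 138)]
```

The tab now spans about 1.35–1.65 rad, so it is open. I'll return the key.

Call:
drive_tool(motion="-0.8 0.364 -0.015 0 0 0.169; -0.8 0.364 -0.015 0 0 0.169; -0.8 0.364 -0.015 0 0 0.169; -0.8 0.364 -0.015 0 0 0.169; -0.8 0.364 -0.015 0 0 0.169; -0.8 0.364 -0.015 0 0 0.169; -0.8 0.364 -0.015 0 0 0.169")

```text
time: 10.9
position: [0.469, -0.1986, 0.2005]
eef_rot: [0.96, 0.281, 0.0, -0.0]
ft_force: [-0.1, 0.8, -1.6]
finger_gap: 0.0179
grip_force: 30.0
```

```bash
python3 -c "
from h import *;from bench import r
plan(r,((.4686,-.1995,.11),tool(.57)),((.4686,-.1995,.0655),tool(.57)))"
```

```text
t 10.9 at [ 0.469  -0.1986  0.2005] q [-0.4725  0.186   1.5918  0.0001  1.3638  0.5276] F [-0.0983  0.77   -1.6302] gap 0.017867375918177917
[-0.0033  0.0022  0.3619 -0.     -0.      0.0002]
[-0.0033  0.0022  0.5399 -0.     -0.      0.0002]
```

Call:
drive_tool(motion="-0.002 0.001 0.2 0 0 0; -0.002 0.001 0.36 0 0 0; -0.002 0.001 0.42 0 0 0; -0.002 0.001 0.48 0 0 0; -0.002 0.001 0.53 0 0 0; -0.002 0.001 0.538 0 0 0; -0.002 0.001 0.538 0 0 0")

```text
time: 11.78
position: [0.4687, -0.2005, 0.0664]
eef_rot: [0.96, 0.281, 0.0, 0.0]
ft_force: [-0.3, 0.5, -0.6]
finger_gap: 0.0179
grip_force: 30.0
```

Call:
drive_tool(motion="0 0 0.005 0 0 0; 0 0 0.005 0 0 0")

```text
time: 12.02
position: [0.4685, -0.2005, 0.065]
eef_rot: [0.96, 0.28, 0.0, 0.0]
ft_force: [0.7, -0.5, -1.3]
finger_gap: 0.0177
grip_force: 30.0
```

Call:
drive_tool(motion="0 0 0 0 0 0; 0 0 0 0 0 0; 0 0 0 0 0 0; 0 0 0 0 0 0; 0 0 -0.2 0 0 0; 0 0 -0.4 0 0 0; 0 0 -0.55 0 0 0; 0 0 -0.55 0 0 0", grip=0)

```text
time: 13.02
position: [0.4694, -0.2008, 0.2049]
eef_rot: [0.96, 0.281, 0.002, 0.002]
ft_force: [0.5, -0.1, -0.9]
finger_gap: 0.0468
grip_force: 0.0
```

```bash
python3 -c "
from h import *;from bench import r
plan(r,((.489,.02,.2),tool(1.0)))"
```

```text
t 13.025 at [ 0.4694 -0.2008  0.2049] q [-0.4761  0.1823  1.5859 -0.      1.3685  0.526 ] F [ 0.4996 -0.0967 -0.888 ] gap 0.046819106679237096
[ 0.5419 -0.7021  0.0179  0.0015 -0.0005 -0.1373]
```

Call:
drive_tool(motion="0.54 -0.7 0.02 0 0 -0.137; 0.54 -0.7 0.02 0 0 -0.137; 0.54 -0.7 0.02 0 0 -0.137; 0.54 -0.7 0.02 0 0 -0.137; 0.54 -0.7 0.02 0 0 -0.137; 0.54 -0.7 0.02 0 0 -0.137")

```text
time: 13.78
position: [0.4877, 0.0192, 0.1965]
eef_rot: [0.878, 0.479, -0.001, -0.0]
ft_force: [0.6, 0.3, -0.3]
finger_gap: 0.0471
grip_force: 0.0
```

```bash
python3 - <<'E'
from h import *
from bench import r
plan(r,((.510,.1645,.15),tool(1.55)))
s=r.grab_frame('scene')[:,:,::-1].copy();t=r.grab_frame('top')[:,:,::-1]
s0=cv2.imread('pics/scene0.png').astype(int);t0=cv2.imread('pics/top0.png').astype(int)
d=abs(s-s0)[195:243,262:295].sum(2);print('scene key diff',(d>60).sum());ys,xs=np.nonzero(d>60);print(sorted(zip(xs+262,ys+195))[:15])
d=abs(t-t0)[234:275,366:406].sum(2);print('top key diff',(d>60).sum())
# tab blob
g=t.astype(int);m=((g[:,:,0]>g[:,:,2]+2)&(g[:,:,0]>110))[235:268,205:240];ys,xs=np.nonzero(m);print(len(xs),xs.mean()+205,ys.mean()+235,xs.min()+205,xs.max()+205)
E
```

```text
t 13.775 at [0.4877 0.0192 0.1965] q [-0.0355  0.1411  1.6531 -0.0002  1.3485  0.5363] F [ 0.564   0.3069 -0.308 ] gap 0.04712035566599481
[ 0.5372 -0.2392  0.1859 -0.0003  0.0001 -0.1754]
scene key diff 11
[(np.int64(271), np.int64(216)), (np.int64(272), np.int64(212)), (np.int64(272), np.int64(214)), (np.int64(272), np.int64(215)), (np.int64(272), np.int64(216)), (np.int64(272), np.int64(217)), (np.int64(272), np.int64(218)), (np.int64(272), np.int64(219)), (np.int64(273), np.int64(205)), (np.int64(273), np.int64(206)), (np.int64(273), np.int64(218))]
top key diff 54
65 218.95384615384614 257.04615384615386 212 235
```

The key is back as it was: picture differences are under 1 px. Now the rail.

Call:
drive_tool(motion="0.537 -0.239 0.19 0 0 -0.175; 0.537 -0.239 0.19 0 0 -0.175; 0.537 -0.239 0.19 0 0 -0.175; 0.537 -0.239 0.19 0 0 -0.175; 0.537 -0.239 0.19 0 0 -0.175")

```text
time: 14.5
position: [0.5105, 0.1638, 0.15]
eef_rot: [0.716, 0.698, 0.0, 0.0]
ft_force: [0.1, -1.4, 0.9]
finger_gap: 0.0466
grip_force: 0.0
```

```bash
python3 -c "
from h import *;from bench import r
plan(r,((.5097,.1645,.004),tool(1.55)))"
```

```text
t 14.5 at [0.5105 0.1638 0.15  ] q [ 0.2422  0.2866  1.5871 -0.0002  1.2677  0.2682] F [ 0.0544 -1.3997  0.8511] gap 0.0465543899400551
[ 0.0028 -0.0035  0.5838  0.0001  0.     -0.0016]
```

Call:
drive_tool(motion="0.003 -0.003 0.2 0 0 -0.002; 0.003 -0.003 0.38 0 0 -0.002; 0.003 -0.003 0.48 0 0 -0.002; 0.003 -0.003 0.54 0 0 -0.002; 0.003 -0.003 0.58 0 0 -0.002; 0.003 -0.003 0.58 0 0 -0.002")

```text
time: 15.25
position: [0.5098, 0.1655, 0.0049]
eef_rot: [0.713, 0.701, 0.0, 0.0]
ft_force: [-0.4, -0.5, 0.5]
finger_gap: 0.0468
grip_force: 0.0
```

Call:
drive_tool(motion="0 0 0 0 0 0; 0 0 0 0 0 0; 0 0 0 0 0 0; 0 0 0 0 0 0; 0 0 0 0 0 0; 0 0 0 0 0 0", grip=-1)

```text
time: 16.0
position: [0.5123, 0.1659, 0.0056]
eef_rot: [0.713, 0.702, 0.003, 0.002]
ft_force: [13.8, -0.6, -4.4]
finger_gap: 0.0119
grip_force: 29.9
```

Rail gripped (11.9 mm). The rail sits about 3–4 mm further in +x, so I'll relieve that and lift.

Call:
drive_tool(motion="0 0.012 0 0 0 0; 0 0.012 -0.04 0 0 0; 0 0.012 -0.1 0 0 0; 0 0.012 -0.2 0 0 0; 0 0.012 -0.4 0 0 0; 0 0.012 -0.7 0 0 0; 0 0.012 -0.7 0 0 0")

```text
time: 16.88
position: [0.5136, 0.1662, 0.1848]
eef_rot: [0.713, 0.702, 0.003, 0.002]
ft_force: [0.4, 0.2, -1.8]
finger_gap: 0.0117
grip_force: 30.0
```

```bash
python3 - <<'E'
from h import *
from bench import r
psi=-.23; V=np.array([.6607,-.1985,.233])-.16*np.array([np.cos(.35)*np.cos(psi),np.cos(.35)*np.sin(psi),np.sin(.35)])
Rf=tool(psi+np.pi/2,-.35); M=Rf.as_matrix()
print(M, 'view',V)   # cols: rail y, rail x, -rail z
tcp=V+.0444*M[:,2]+.0014*M[:,0]; print('tcp',tcp)
plan(r,((.5,.02,.2),tool(1.45)),(tcp-np.array([.03,0,-.05]),Rf),(tcp,Rf))
E
```

```text
[[ 2.27977524e-01  9.14635643e-01  3.33868072e-01]
 [ 9.73666395e-01 -2.14155865e-01 -7.81729930e-02]
 [ 2.77555756e-17  3.42897807e-01 -9.39372713e-01]] view [ 0.5143583  -0.16423506  0.17813635]
tcp [ 0.52950121 -0.16634281  0.1364282 ]
t 16.875 at [0.5136 0.1662 0.1848] q [0.245  0.2615 1.5362 0.0001 1.3371 0.2606] F [ 0.3581  0.199  -1.8286] gap 0.011680340990800744
[-0.5853 -0.0449 -0.0621  0.0021 -0.0007  0.0335]
[-1.3307 -0.0356 -0.0091 -0.109  -0.0127  0.0674]
[-1.3292  0.083   0.1917 -0.109  -0.0127  0.0674]
```

Call:
drive_tool(motion="-0.15 -0.01 -0.02 0 0 0.01; -0.35 -0.03 -0.04 0 0 0.02; -0.585 -0.045 -0.06 0 0 0.033; -0.585 -0.045 -0.06 0 0 0.033; -0.585 -0.045 -0.06 0 0 0.033")

```text
time: 17.5
position: [0.4987, 0.02, 0.1945]
eef_rot: [0.748, 0.664, -0.0, -0.0]
ft_force: [0.1, 0.1, -1.1]
finger_gap: 0.0117
grip_force: 30.0
```

```bash
python3 - <<'E'
from h import *
from bench import r
Rf=tool(-.23+np.pi/2,-.35); tcp=np.array([.5295,-.1663,.1364])
plan(r,(tcp-np.array([.03,0,-.05]),Rf),(tcp,Rf))
E
```

```text
t 17.5 at [0.4987 0.02   0.1945] q [-0.0334  0.1676  1.6274  0.0003  1.3474  0.0861] F [ 0.1234  0.1098 -1.149 ] gap 0.011655440150855451
[-0.7396  0.0922  0.032  -0.1116 -0.0062  0.0348]
[-0.7253  0.2115  0.2319 -0.1116 -0.0062  0.0348]
```

Call:
drive_tool(motion="-0.2 0.03 0.01 -0.04 -0.002 0.01; -0.4 0.06 0.02 -0.08 -0.004 0.02; -0.6 0.08 0.03 -0.112 -0.006 0.035; -0.74 0.092 0.032 -0.112 -0.006 0.035; -0.74 0.092 0.032 -0.112 -0.006 0.035; -0.735 0.15 0.13 -0.112 -0.006 0.035; -0.725 0.211 0.232 -0.112 -0.006 0.035; -0.725 0.211 0.232 -0.112 -0.006 0.035")

```text
time: 18.5
position: [0.5296, -0.1644, 0.1347]
eef_rot: [0.771, 0.613, 0.108, 0.135]
ft_force: [-0.7, 0.8, -0.9]
finger_gap: 0.0118
grip_force: 30.0
```

Call:
drive_tool(motion="0 0 0 0 0 0; 0 0 0 0 0 0; 0 0 0 0 0 0; 0 0 0 0 0 0")

```text
time: 19.0
position: [0.5298, -0.1666, 0.1371]
eef_rot: [0.772, 0.611, 0.109, 0.137]
ft_force: [-0.7, 0.9, -0.9]
finger_gap: 0.0119
grip_force: 30.0
```

```bash
python3 - <<'E'
from h import *
from bench import r
Rf=tool(-.23+np.pi/2,-.35); tcp=np.array([.5295,-.1663,.1364])
plan(r,(tcp,Rf))
s=r.grab_frame('scene')[:,:,::-1].copy();t=r.grab_frame('top')[:,:,::-1].copy()
M=Rf.as_matrix();V=np.array([.5144,-.1642,.1781]);L=np.array([.6607,-.1985,.233])
# predicted rail lower-edge ends, crown corners, hinge face; lens
pts=[V+M@np.array([a,.006,b]) for a,b in((-.095,.02),(.095,.02),(-.042,-.02),(.042,-.02))]
def mk(im,n,x0,y0,k,c):
    for P in pts+[V,L]:
        u,v=pix(r,n,P);cv2.circle(c,(int((u-x0+.5)*k),int((v-y0+.5)*k)),2,(0,0,255),-1)
a=crop(s,175,165,100,85,6)[:, :] ;mk(s,'scene',175,165,6,a)
b=crop(t,335,120,95,150,4)[:, :];mk(t,'top',335,120,4,b)
c=np.zeros((600,800,3),np.uint8);c[:510,:600-180]=a[:,:420];c[:600,420:800]=b
cv2.imwrite('pics/c9.png',c)
E
```

```text
t 19.0 at [ 0.5298 -0.1666  0.1371] q [-0.4039  0.1315  1.8541  0.0832  0.8098 -0.2201] F [-0.6989  0.9478 -0.9188] gap 0.011901354719380922
[ 0.001  -0.0024  0.0022  0.0009 -0.0001 -0.0002]
```

View pics/c9.png

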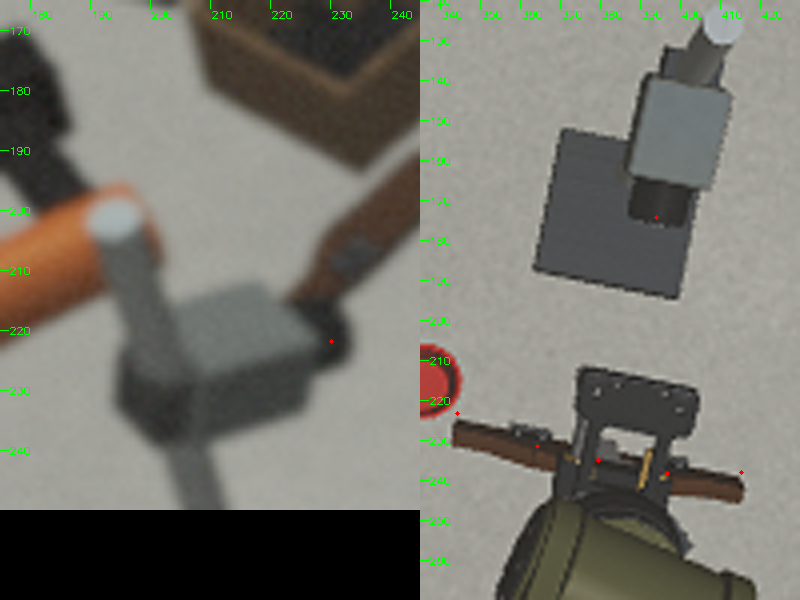

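In the top crop the rail ends are at (343,228) and (415.5,242), matching the predicted columns and slope. It sits about 4 mm short towards the robot. The lens dots fall on the lens in both views. I'll nudge 4 mm, settle and hand in.

Call:
drive_tool(motion="0 0.015 0 0 0 0; 0 0.015 0 0 0 0; 0 0.015 0 0 0 0; 0 0.015 0 0 0 0; 0 0.015 0 0 0 0; 0 0.015 0 0 0 0; 0 0.015 0 0 0 0; 0 0.015 0 0 0 0")

```text
time: 20.1
position: [0.5332, -0.1673, 0.138]
eef_rot: [0.772, 0.612, 0.109, 0.137]
ft_force: [0.6, -0.2, -1.2]
finger_gap: 0.0117
grip_force: 30.0
```

```bash
python3 -c "
from bench import r
s=r.get_state();print(s['position'],s['grip_force'],abs(s['joint_vel']).max());print(r.sign_off())"
```

```text
[ 0.53323814 -0.1673383   0.13800571] 29.96759533882141 0.0015440813098723178
the job is handed in; nothing more can be done
None
```

I handed the job in at about 20 s with the clamp turned off the rail, the key back in its holder, and the rail held still in front of the lens (about 5 mm off by my last picture, before a 4 mm correction I did not re-check); no verdict came back.

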